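# Square a cell test board into its corner stop

### The arm

A 6-joint arm with a two-finger parallel gripper is mounted at the origin on the work surface. World frame = base frame: x ahead of the robot, y to its left, z up, the work surface at z = 0. Lengths are in m, angles in rad, forces in N, time in s.
With the tool pointing down it reaches from about 0.325 to 0.9 m from the base axis. Payload 6.1 kg.
Tool frame: the origin (TCP) lies midway between the tips of the shut fingers; the grasp point (between the pads) lies 19 mm behind it; z points along the fingers, y is the line along which they close (so a half turn about z gives the same grasp; the last joint's range is limited). The gripper opens to 85 mm and grips with 20 to 120 N. Pads are 22 mm wide; open, the fingers measure 114 mm over their backs; the gripper's body (76 mm by 85 mm) begins 54 mm behind the grasp point. The pads swing forward as they close: fully open they stand 13 mm farther back than shut.
Start: joints at [1.19, 0.22, 1.526, -0, 1.395, -0.126], TCP at [0.158, 0.605, 0.195] pointing down, gripper open.
Joint ranges: [-2.98, 2.98], [-0.91, 2.08], [0.09, 2.57], [-1.24, 4.39], [0.2, 2.65], [-2.68, 2.68]. Speed limits (rad/s): [2.57, 2.57, 3.01, 3.14, 3.14, 3.14].

### API

Orientations are given as [roll, pitch, yaw] about the fixed x, y, z axes, in that order (R = Rz(yaw) Ry(pitch) Rx(roll)).
In Python, from plant import movep, move_l, set_joints, gripper_to, hold, inverse_kinematics, observe, get_image, get_calibration, Unreachable, job_done gives the robot as it stands. Calls block until the motion is done:
- movep(position, orientation): joint-space move of the TCP to a pose.
- move_l(position, feed=0.15, rotation=None, max_force=None): straight line of the TCP; rotation=None keeps the orientation; feed is the mean speed in m/s. With max_force (N) it stops when the force on the tool has changed by that much, and returns True; else False.
- set_joints(angles): joint-space move.
- gripper_to(opening, f_grip=None): finger opening in m; f_grip is the grip in N (None keeps the last); returns when the fingers have stopped.
- hold(seconds).
- inverse_kinematics(position, orientation): joint angles nearest the present ones, or None.
- observe(): the state.
- get_image(name): name is "side" or "top"; returns (picture, depth): 384x512x3 uint8, red, green, blue; 384x512 float32, m along the optical axis (not along the pixel's ray), 0 where there is no reading.
- get_calibration(name): a dict with "intrinsics" (3x3 intrinsics, pixels), "world_from_camera" (4x4, takes a point from camera to world coordinates). Camera axes: x right, y down, z forward; pixel columns grow to the right and rows downward; lengths in m; the calibration is good to about 2 mm. A picture is of the moment at which its call begins. get_calibration takes no time and is no camera call.
A pose or a line that the arm cannot do raises Unreachable and nothing moves.
- job_done(): hands the job in; it is judged then, once.
The state is a dict: "time_s": time; "q": joint angles; "joint_velocities": joint speeds; "joint_torque": joint torques, N m; "eef_pos": TCP position; "tcp_rot": TCP orientation; "ft_force": force on the tool from outside, world axes, zero at the start; "torque": the same for the moment, N m; "opening": finger opening in m; "grasp_force": force on a finger pad.
Only numpy, scipy, OpenCV 4.12 (cv2) and the standard library are available. Lean on these libraries where they do the work, as an engineer would, in place of code of your own. Each camera call takes 0.05 s, during which the arm holds its last target. There are 200 camera calls.

### The job

Push the larger black cell board (the one with eight round cells) along the bench into the corner of the aluminium corner stop, until one long side lies flush along the stop's long bar and one end rests against its short bar. Only push it: keep it flat on the bench, never lift or tip it, and leave the smaller board and everything else where they stand. Finish with the hand clear.

Things in the scene. Friction and masses are not known exactly. Their poses are not given: they have to be found in the camera images.
- board: the board to push: loose flat black block, 90 mm (its x) by 160 mm (its y), 26 mm high, eight flat cells on top (5 mm proud, look only); 0.3 to 0.65 kg, slides with ordinary friction, too wide to grip. Origin: centre of its underside. Starts on the robot's side of the long bar, clear of both bars, turned up to 0.25 rad from the stop's axes
- stop: fixed corner stop: two aluminium bars, 22 mm high, 12 mm thick. Origin: the inside corner at bench height. Inner face of the long bar: its plane x = 0, from y = 0 to +220 mm; inner face of the short bar: its plane y = 0, from x = 0 to -100 mm. The board belongs on the -x, +y side
- home (a point): point on the bench, fixed to the stop at (-45, +80, 0) mm in the stop's frame: where the board's centre lies when it is home, with its y axis along the stop's y axis. In the stop's frame the bench is clear, but for the board, from x = 0 to -230 mm and y = +10 to +300 mm; the tallest bystander stands 80 mm high
- small_board: bystander, leave it: the smaller black cell board, 80 x 70 x 26 mm with four round cells; not the one to move; origin: centre of its underside
- beaker: bystander, leave it: open glass beaker, 60 mm across, 80 mm tall; origin: centre of its underside
- vial: bystander, leave it: amber glass vial with white cap, 30 mm across, 55 mm tall; origin: centre of its underside
- tin: bystander, leave it: round metal tin, 64 mm across, 50 mm tall; origin: centre of its underside
- driver: bystander, leave it: grey screwdriver lying flat, 170 mm long along its x axis; origin midway on its underside
- tray: bystander, leave it: small white open tray with one divider, 75 x 55 x 30 mm; origin: centre of its underside
- die: bystander, leave it: stepped steel die standing upright, 40 mm across at the foot, 45 mm tall; origin: centre of its underside
Mind the look-alikes: they are no part of the job. Leave any brown or green look-alike of the board alone.

How it is judged:
At the end, for the whole second after the job is handed in: The larger board lies flat and at rest in the corner: its centre within 4 mm of home both ways (gap to each bar at most 4 mm) and its long side within 0.04 rad of the long bar (x of board in the frame of stop between -0.049 and -0.041 m and y of board in the frame of stop between 0.076 and 0.084 m and angle between the y axis of board and the y axis of stop, either way round below 0.04 rad and height (world z) of board below 0.004 m and angle between board's own z axis and vertical below 0.03 rad and linear speed of board below 0.01 m/s); the robot touches nothing.
It fails at once if the board is lifted or tipped (more than 8 mm or 0.12 rad) (height (world z) of board above 0.008 m or angle between board's own z axis and vertical above 0.12 rad).
It fails at once if another thing is disturbed (moved more than 20 mm) (distance of any of small_board, beaker, vial, tin, driver, tray, die from where it was at the start of the episode above 0.02 m).
It also fails if it takes over 42 s, if anything falls off the work surface, if the arm or the gripper's body presses on something with over 40 N, if the wrist force passes 120 N, or if a joint passes its speed limit or range.

## Working session

There is one attempt and no reset: what is moved stays moved. The work goes in short steps, each a Python script; the robot and the scene stay as the last script left them, time stands still between calls to the robot, and variables do not carry over. Pictures are saved under pics/ and viewed, at most 10 in all, crops included, and the job is handed in when it is done.

```bash
ls; mkdir -p pics; python3 - <<'E'
from plant import *
import cv2
for n in("top","side"):
    im,d=get_image(n); cv2.imwrite(f"pics/{n}0.png",im[:,:,::-1]); import numpy as np; np.savez(f"{n}0.npz",im=im,d=d)
    c=get_calibration(n); print(c["intrinsics"],c["world_from_camera"])
print(observe()["time_s"],observe()["tcp_rot"])
E
```

```text
pics
[[368.58406968   0.         250.58568927]
 [  0.         368.58406968 191.40224147]
 [  0.           0.           1.        ]] [[-0.11407227 -0.97241904  0.20344221  0.37700008]
 [-0.99346098  0.11263788 -0.01865462 -0.02290926]
 [-0.00477519 -0.20423987 -0.97890923  0.89488788]
 [ 0.          0.          0.          1.        ]]
[[488.46087459   0.         256.6665839 ]
 [  0.         488.46087459 193.31729269]
 [  0.           0.           1.        ]] [[-0.98152747 -0.13852743  0.13196202  0.39351336]
 [-0.19117958  0.73669415 -0.64863864  0.78401289]
 [-0.0073614  -0.66188509 -0.74956917  0.95617114]
 [ 0.          0.          0.          1.        ]]
0.1 [-3.13982553e+00 -2.44398339e-04  2.88680144e+00]
```

View pics/top0.png

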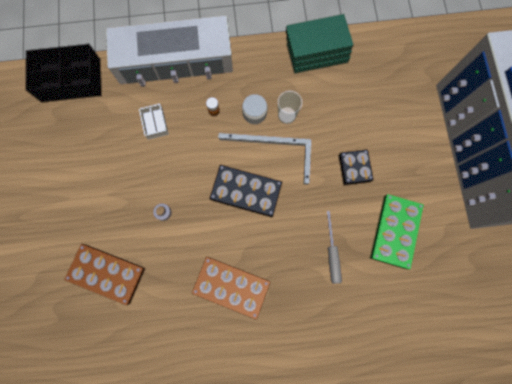

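View pics/side0.png

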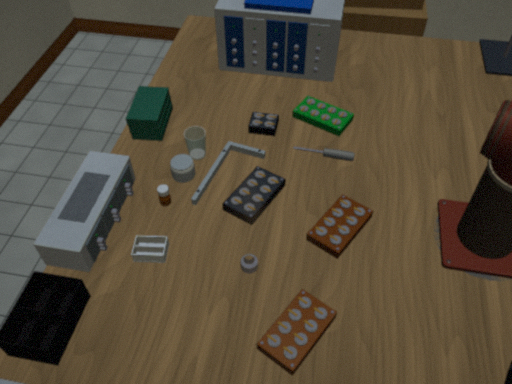

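Candidates: black 8-cell at top (246,190); black 4-cell at (356,167); brown boards at (105,273) and (231,287); green at (398,231); the dark rack at (65,73). Only (246,190) is both black and eight-celled. The stop's inner corner is at about (305,146), with the long bar running left to (220,137) and the short bar down to (307,182). Next I'll confirm with a crop and measure.

```bash
cat > h.py <<'E'
import numpy as np, cv2
from plant import *
def pix2world(n,uv,z):
    c=get_calibration(n);T=c["world_from_camera"]
    uv=np.atleast_2d(uv).astype(float)
    r=np.c_[uv,np.ones(len(uv))]@np.linalg.inv(c["intrinsics"]).T@T[:3,:3].T
    return T[:3,3]+r*((z-T[2,3])/r[:,2])[:,None]
def blob(mask,uv):
    k,l,s,c=cv2.connectedComponentsWithStats(mask.astype(np.uint8))
    ids=np.unique(l[uv[1]-6:uv[1]+7,uv[0]-6:uv[0]+7]); ids=ids[ids>0]
    i=ids[np.argmax(s[ids,4])]; return l==i
E
python3 - <<'E'
from h import *
for n,bp,box in(("top",(246,190),(190,110,330,225)),("side",(255,193),(170,120,310,230))):
    z=np.load(n+"0.npz");im,d=z["im"],z["d"]
    x0,y0,x1,y1=box
    cv2.imwrite(f"pics/{n}crop.png",cv2.resize(im[y0:y1,x0:x1,::-1],None,fx=5,fy=5,interpolation=cv2.INTER_CUBIC))
    # world height from depth
    c=get_calibration(n);T=c["world_from_camera"];K=c["intrinsics"]
    v,u=np.mgrid[:384,:512]
    P=np.stack([(u-K[0,2])/K[0,0]*d,(v-K[1,2])/K[1,1]*d,d],-1)@T[:3,:3].T+T[:3,3]
    m=np.zeros(d.shape,bool);m[y0:y1,x0:x1]=True
    m&=(P[...,2]>.013)&(P[...,2]<.035)
    print(n,"bench z",np.median(P[y0:y1,x0:x1,2]))
    k,l,s,cc=cv2.connectedComponentsWithStats(m.astype(np.uint8))
    for i in range(1,k):
        if s[i,4]<80: continue
        p=P[l==i]; r=cv2.minAreaRect(p[:,:2].astype(np.float32)*1000)
        print(s[i],r,np.median(p[:,2]), cv2.boxPoints(r).round().tolist())
E
```

```text
top bench z -0.0005424887220197849
[242 111  25  12  86] ((748.133544921875, -69.06356811523438), (61.287567138671875, 24.281110763549805), 79.17932891845703) 0.024362887493167396 [[730.0, -97.0], [754.0, -101.0], [766.0, -41.0], [742.0, -37.0]]
[218 133  93  51 714] ((640.9522705078125, -79.5239028930664), (231.83213806152344, 112.5540771484375), 79.18771362304688) 0.020564555673577456 [[564.0, -183.0], [674.0, -204.0], [718.0, 24.0], [607.0, 45.0]]
[ 209  165   74   52 2431] ((563.8878173828125, -27.907562255859375), (160.16981506347656, 90.85798645019531), 67.54106903076172) 0.026182887001360622 [[491.0, -85.0], [575.0, -119.0], [636.0, 29.0], [552.0, 63.0]]
side bench z 0.0024697933348438172
[248 120  30  15 343] ((591.2462158203125, -283.7126159667969), (83.67533111572266, 49.30523681640625), 8.317339897155762) 0.027393177403464364 [[546.0, -265.0], [553.0, -314.0], [636.0, -302.0], [629.0, -253.0]]
[191 141  74  62 584] ((642.7896728515625, -78.5473861694336), (236.0882110595703, 113.58441162109375), 78.85913848876953) 0.022461395430835362 [[564.0, -183.0], [676.0, -205.0], [721.0, 26.0], [610.0, 48.0]]
[187 147  19  11  92] ((749.5252075195312, -137.98355102539062), (50.2508430480957, 23.398292541503906), 16.10361099243164) 0.024921441472985917 [[722.0, -134.0], [729.0, -156.0], [777.0, -142.0], [770.0, -120.0]]
[171 167  24  14 137] ((761.1443481445312, -55.04366683959961), (62.59382629394531, 30.09337043762207), 26.605159759521484) 0.023536557143864822 [[726.0, -56.0], [740.0, -83.0], [796.0, -54.0], [782.0, -28.0]]
[ 222  166   64   57 1835] ((564.5673217773438, -25.994529724121094), (164.06971740722656, 92.93930053710938), 68.12673950195312) 0.02854824111089549 [[491.0, -85.0], [577.0, -119.0], [638.0, 33.0], [552.0, 67.0]]
```

View pics/topcrop.png

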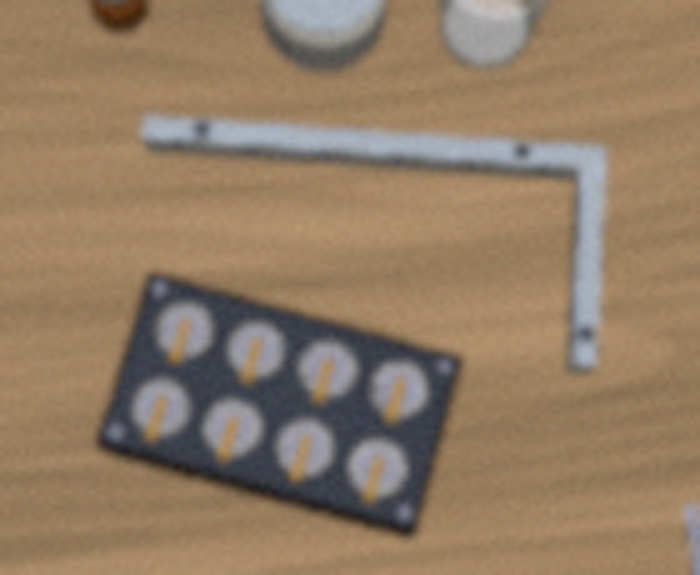

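The crop shows the black eight-cell board, with its corners at about crop (150,275), (460,355), (410,530) and (100,440), and the L-stop with its inner corner at (575,172). Both views agree on the geometry. The stop's inner corner is at about (0.665, -0.190) with yaw -0.189. The board's centre is at stop (-129, 140) mm, turned 0.2 rad. I'll push +x with spread fingers first, then push the end in -y.

```bash
cat >> h.py <<'E'
YAW=np.deg2rad(79.1-90); C=np.array([.665,-.190])
ex=np.array([np.cos(YAW),np.sin(YAW)]); ey=np.array([-ex[1],ex[0]])
def W(x,y,z): return [*(C+x*ex+y*ey),z]   # stop frame (m) -> world
def S(p): d=np.array(p[:2])-C; return np.array([d@ex,d@ey])
def rep(t):
    o=observe(); print(t,round(o["time_s"],2),"tcp stop",S(o["eef_pos"]).round(4),round(o["eef_pos"][2],4),"F",np.round(o["ft_force"],1),"open",round(o["opening"],3))
def look(tag):
    im,d=get_image("top"); cv2.imwrite(f"pics/{tag}.png",im[100:240,170:350,::-1].repeat(4,0).repeat(4,1))
    c=get_calibration("top");T=c["world_from_camera"];K=c["intrinsics"]
    v,u=np.mgrid[:384,:512]
    P=np.stack([(u-K[0,2])/K[0,0]*d,(v-K[1,2])/K[1,1]*d,d],-1)@T[:3,:3].T+T[:3,3]
    s=(P[...,:2]-C)@np.c_[ex,ey]
    m=(P[...,2]>.013)&(P[...,2]<.035)&(im.max(-1)<110)&(s[...,0]<.004)&(s[...,0]>-.23)&(s[...,1]>-.002)&(s[...,1]<.3)
    m=cv2.morphologyEx(m.astype(np.uint8),cv2.MORPH_OPEN,np.ones((3,3)))
    p=s[m>0]; print(tag,cv2.minAreaRect(p.astype(np.float32)*1000),p.min(0),p.max(0))
E
python3 - <<'E'
from h import *
y=YAW+np.pi; O=[np.pi,0,y]
for yy in (y,YAW,y-np.pi/2,y+np.pi/2-2*np.pi,y+np.pi/2):
    print(round(yy,2),[np.round(q,2).tolist() if (q:=inverse_kinematics(W(*p),[np.pi,0,yy])) is not None else None for p in((-.215,.142,.006),(-.045,.25,.006))])
movep(W(-.215,.142,.12),O); gripper_to(.07); rep("above")
print(move_l(W(-.215,.142,.004),.12,max_force=15)); rep("down")
print(move_l(W(-.095,.142,.004),.05,max_force=15)); rep("pushed")
E
```

```text
2.95 [[-0.18, 0.11, 2.04, 0.0, 0.99, -1.57], [-0.02, 0.51, 1.53, 0.0, 1.1, -1.4]]
-0.19 [[-0.18, 0.11, 2.04, -0.0, 0.99, 1.58], [-0.02, 0.51, 1.53, -0.0, 1.1, 1.74]]
1.38 [[-0.18, 0.11, 2.04, -0.0, 0.99, 0.01], [-0.02, 0.51, 1.53, -0.0, 1.1, 0.17]]
-1.76 [None, None]
4.52 [None, None]
above 2.88 tcp stop [-0.215   0.1423] 0.12 F [-0.  -0.4 -0.2] open 0.07
False
down 4.0 tcp stop [-0.2142  0.142 ] 0.0047 F [-0.2  0.2 -0.1] open 0.07
False
pushed 6.55 tcp stop [-0.0951  0.142 ] 0.004 F [-0.1  0.3  0.4] open 0.07
```

```bash
python3 - <<'E'
from h import *
look("a1")
im,d=get_image("side"); cv2.imwrite("pics/a1s.png",im[100:250,130:330,::-1].repeat(4,0).repeat(4,1))
E
```

```text
Traceback (most recent call last):
  File "h.py", line 26, in look
    p=s[m>0]; print(tag,cv2.minAreaRect(p.astype(np.float32)*1000),p.min(0),p.max(0))
                                                                   ~~~~~^^^
ValueError: zero-size array to reduction operation minimum which has no identity
```

```bash
python3 - <<'E'
from h import *
im,d=get_image("side"); cv2.imwrite("pics/a1s.png",im[100:250,130:330,::-1].repeat(4,0).repeat(4,1))
E
```

```text
(no output)
```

View pics/a1s.png

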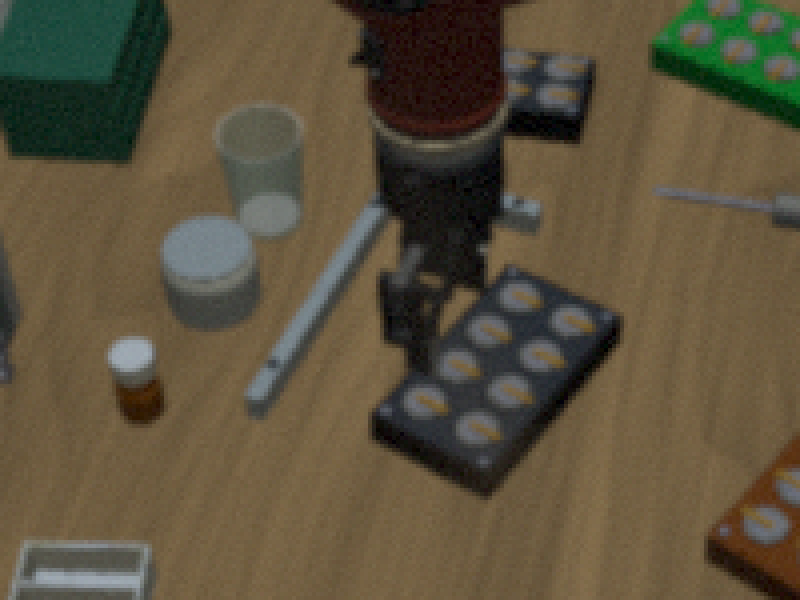

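```bash
python3 - <<'E'
from h import *
c=get_calibration("side");T=np.linalg.inv(c["world_from_camera"]);K=c["intrinsics"]
def pr(p): q=K@(T[:3,:3]@np.array(p)+T[:3,3]); return (q[:2]/q[2]).round(1), ((q[:2]/q[2]-[130,100])*4).round()
o=observe(); print(o["time_s"],o["eef_pos"],o["tcp_rot"],o["q"])
e=np.array(o["eef_pos"])
for s in(-.042,0,.042): print(pr([*(e[:2]+s*ey),e[2]+.01]))
print(pr([.564,-.027,.026]))
im,d=get_image("side"); v,u=np.mgrid[:384,:512]; K=c["intrinsics"];Tw=c["world_from_camera"]
P=np.stack([(u-K[0,2])/K[0,0]*d,(v-K[1,2])/K[1,1]*d,d],-1)@Tw[:3,:3].T+Tw[:3,3]
m=(P[...,2]>.02)&(P[...,2]<.036)&(u>215)&(u<290)&(v>160)&(v<226)
r=cv2.minAreaRect(P[m][:,:2].astype(np.float32)*1000);print(r,cv2.boxPoints(r))
for a in((231,175),(235,185),(235,190),(240,185),(245,170)): print(a,P[a[1],a[0]])
E
```

```text
6.65 [ 0.59846339 -0.03255582  0.00399427] [ 3.14158116e+00 -6.64501667e-05  2.95137765e+00] [-1.85874109e-01  3.65843877e-01  1.73220951e+00  1.36359591e-05
  1.04360567e+00 -1.56646230e+00]
(array([248.2, 179.8]), array([473., 319.]))
(array([241.9, 190.9]), array([448., 363.]))
(array([235.4, 202.4]), array([422., 410.]))
(array([254.5, 191.2]), array([498., 365.]))
((612.831787109375, -45.02528381347656), (163.32579040527344, 195.41586303710938), 67.74371337890625) [[ 491.47336    -83.59731  ]
 [ 672.33057   -157.61111  ]
 [ 734.1902      -6.4532547]
 [ 553.333       67.56055  ]]
(231, 175) [0.60536722 0.03617424 0.14306668]
(235, 185) [0.59846874 0.03186951 0.10576697]
(235, 190) [0.60334179 0.01676595 0.07049342]
(240, 185) [ 0.60422772 -0.03801949  0.02943129]
(245, 170) [ 0.59670857 -0.06785684  0.05594384]
```

```bash
python3 - <<'E'
from h import *
c=get_calibration("side");K=c["intrinsics"];Tw=c["world_from_camera"]
im,d=get_image("side"); v,u=np.mgrid[:384,:512]
P=np.stack([(u-K[0,2])/K[0,0]*d,(v-K[1,2])/K[1,1]*d,d],-1)@Tw[:3,:3].T+Tw[:3,3]
for col in(229,233,236,248): print(col,[(int(r),*(P[r,col]*1000).round().astype(int).tolist()) for r in range(160,200,3)])
cv2.imwrite("pics/a2.png",cv2.resize(im[140:225,205:300,::-1],None,fx=7,fy=7,interpolation=cv2.INTER_CUBIC)*1)
g=cv2.resize(im[140:225,205:300,::-1],None,fx=7,fy=7,interpolation=cv2.INTER_CUBIC).astype(float)
cv2.imwrite("pics/a2.png",(255*(g/255)**.5).astype(np.uint8))
E
```

```text
229 [(160, 621, -12, 142), (163, 658, -138, 1), (166, 621, -7, 127), (169, 611, 30, 156), (172, 609, 39, 155), (175, 611, 34, 140), (178, 612, 33, 129), (181, 616, 20, 104), (184, 613, 31, 105), (187, 638, -52, 0), (190, 635, -38, 4), (193, 633, -32, -1), (196, 624, 1, 26), (199, 621, 14, 30)]
233 [(160, 607, 6, 162), (163, 607, 7, 153), (166, 605, 16, 152), (169, 604, 20, 147), (172, 600, 37, 155), (175, 601, 37, 144), (178, 601, 35, 133), (181, 602, 34, 121), (184, 602, 36, 113), (187, 602, 36, 102), (190, 609, 15, 67), (193, 616, -8, 29), (196, 614, 1, 28), (199, 611, 14, 32)]
236 [(160, 600, 5, 162), (163, 599, 9, 156), (166, 598, 14, 151), (169, 634, -120, 0), (172, 597, 23, 142), (175, 602, 5, 112), (178, 627, -86, 1), (181, 597, 25, 113), (184, 598, 25, 102), (187, 601, 15, 80), (190, 601, 17, 71), (193, 602, 15, 58), (196, 606, 2, 31), (199, 603, 12, 32)]
248 [(160, 588, -66, 95), (163, 588, -65, 85), (166, 588, -66, 74), (169, 588, -65, 64), (172, 588, -64, 54), (175, 592, -80, 25), (178, 589, -68, 27), (181, 586, -53, 33), (184, 585, -46, 29), (187, 583, -35, 29), (190, 581, -25, 29), (193, 578, -13, 31), (196, 577, -6, 29), (199, 575, 1, 25)]
```

View pics/a2.png

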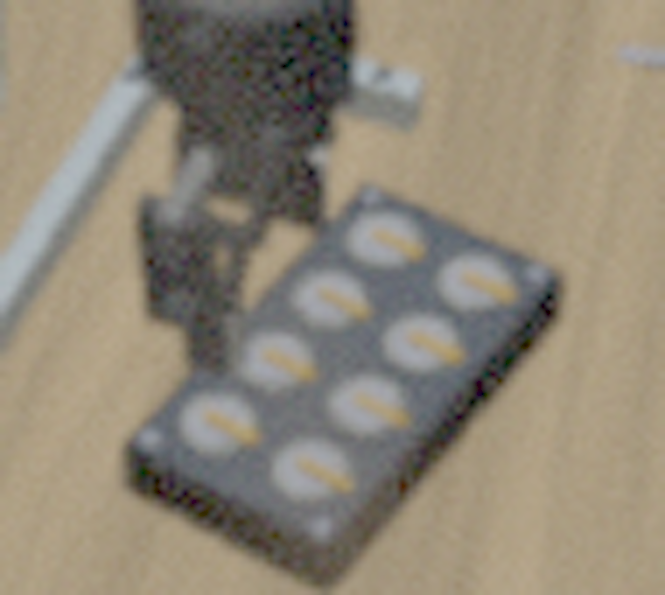

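The side crop shows the board unmoved and the fingertips hovering over it at about crop (210,360). Depth puts the tips at z ≈ 0.05, although the TCP reads 0.004. The hand passed over the board, so the reported height is about 40 mm off. I'll go back to the clear spot and touch the bench gently to find the true height.

```bash
python3 - <<'E'
from h import *
e=observe()["eef_pos"]
move_l([e[0],e[1],.04],.15)
move_l(W(-.218,.142,.04),.2)
move_l(W(-.218,.142,-.01),.12,max_force=6)
rep("near")
print(move_l(W(-.218,.142,-.07),.025,max_force=4)); rep("touch")
im,d=get_image("side")
cv2.imwrite("pics/a3.png",im[100:250,130:330,::-1].repeat(4,0).repeat(4,1))
E
```

```text
near 8.47 tcp stop [-0.2175  0.1419] -0.01 F [0.2 0.4 0.3] open 0.07
True
touch 9.87 tcp stop [-0.2181  0.142 ] -0.0444 F [-1.6  0.9  7.3] open 0.07
```

View pics/a3.png

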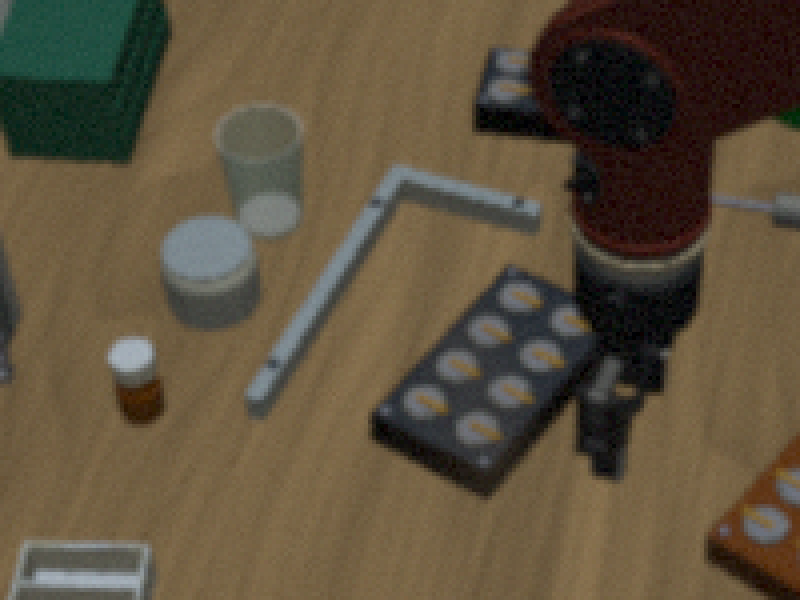

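The fingers touched the bench at a reported z of -0.044, and everything is still in place with the board at crop (497,378). I'll push with z = -0.036, which puts the tips about 8 mm up.

```bash
python3 - <<'E'
from h import *
move_l(W(-.218,.142,-.036),.05); rep("up")
print(move_l(W(-.150,.142,-.036),.05,max_force=15)); rep("mid")
print(move_l(W(-.088,.142,-.036),.04,max_force=12)); rep("pushed")
im,d=get_image("side")
cv2.imwrite("pics/a4.png",im[100:250,130:330,::-1].repeat(4,0).repeat(4,1))
E
```

```text
up 10.25 tcp stop [-0.2175  0.142 ] -0.0356 F [-0.  -0.7 -1. ] open 0.07
False
mid 11.76 tcp stop [-0.15   0.142] -0.0359 F [-0.6  0.5 -1.1] open 0.07
True
pushed 12.9 tcp stop [-0.1012  0.1419] -0.0367 F [-0.8  0.3 -0.1] open 0.07
```

View pics/a4.png

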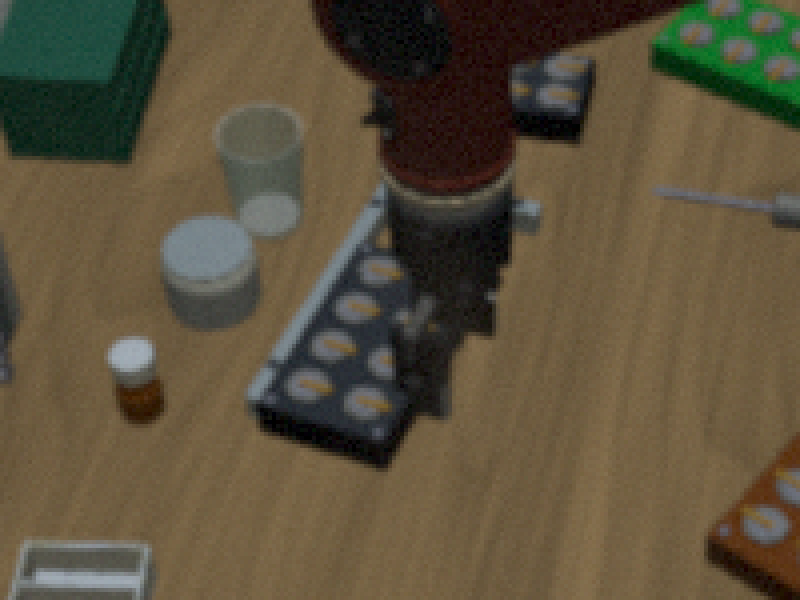

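The board now lies flush along the long bar, with its near end at about crop (330,430). Next is the end push along -y.

```bash
python3 - <<'E'
from h import *
move_l(W(-.125,.142,-.036),.1)
move_l(W(-.125,.142,.06),.2)
gripper_to(.04)
movep(W(-.046,.268,.06),[np.pi,0,YAW+np.pi/2]); rep("over")
print(move_l(W(-.046,.268,-.032),.08,max_force=5)); rep("down")
print(move_l(W(-.046,.160,-.032),.04,max_force=15)); rep("pushed")
look("b1") if 0 else None
im,d=get_image("side")
cv2.imwrite("pics/a5.png",im[100:250,130:330,::-1].repeat(4,0).repeat(4,1))
E
```

```text
over 15.9 tcp stop [-0.0461  0.2678] 0.0599 F [-0.2  0.1  0.7] open 0.04
False
down 17.2 tcp stop [-0.0453  0.2682] -0.0312 F [ 0.7 -0.   0.9] open 0.04
True
pushed 19.36 tcp stop [-0.0465  0.1714] -0.0324 F [0.9 1.6 0.6] open 0.04
```

View pics/a5.png

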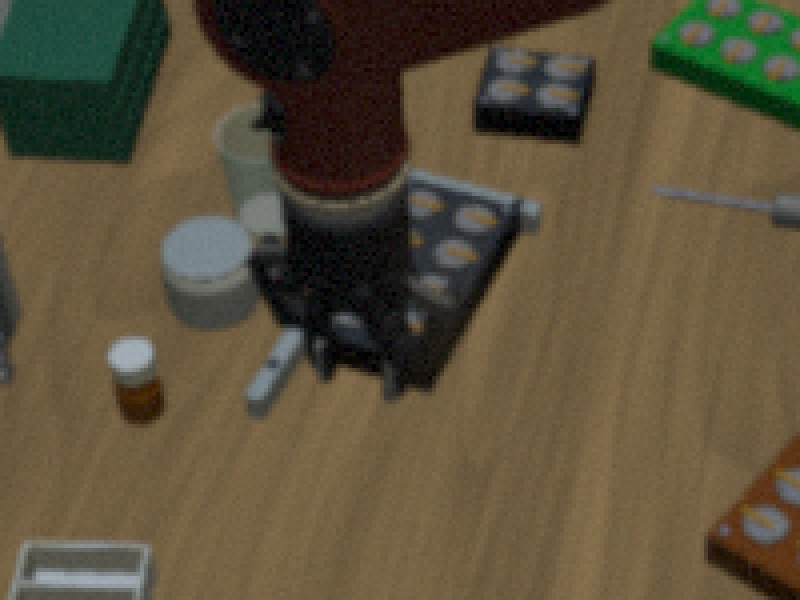

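The board's end rests on the short bar (crop 470,195), and the TCP at y = 0.1714 puts the pushed end face at 0.160. I'll retreat and reseat gently in x, then check from above.

```bash
python3 - <<'E'
from h import *
move_l(W(-.046,.20,-.032),.1)
move_l(W(-.046,.22,.08),.2)
movep(W(-.14,.085,.06),[np.pi,0,YAW+np.pi]); gripper_to(.07)
print(move_l(W(-.14,.085,-.034),.1,max_force=5)); rep("down")
print(move_l(W(-.098,.085,-.034),.03,max_force=12)); rep("seat")
move_l(W(-.14,.085,-.034),.1)
move_l(W(-.14,.085,.06),.2)
set_joints([1.19,.22,1.526,0,1.395,-.126]); rep("home")
look("c1")
E
```

```text
False
down 23.62 tcp stop [-0.1392  0.0849] -0.0333 F [0.  0.5 0.2] open 0.07
False
seat 25.18 tcp stop [-0.1006  0.0851] -0.0346 F [-8.   1.1  4.5] open 0.07
home 29.17 tcp stop [-0.6477  0.6845] 0.1949 F [-0.3  0.  -0.3] open 0.07
c1 ((-46.460384368896484, 79.86278533935547), (89.25909423828125, 160.10435485839844), 0.12070851027965546) [-0.09120037 -0.00027879] [-0.00192906  0.15996964]
```

View pics/c1.png

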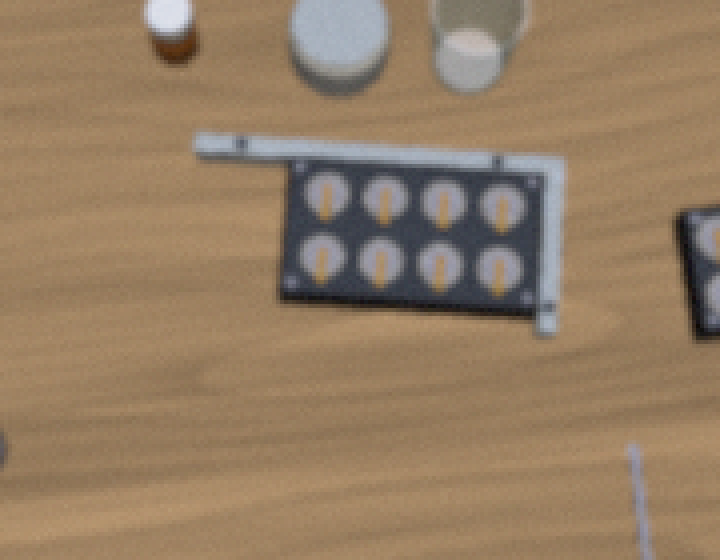

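The board sits flush in the corner at crop (415,235), with its centre measured at (-46.5, 79.9) mm and an angle of 0.002 rad. The bystanders are in place and the hand is clear, so I'm handing in.

```bash
python3 -c "
from plant import *
print(job_done())"
```

```text
the job is handed in; nothing more can be done
None
```

I pushed the larger black board flush into the corner stop and handed the job in at about 29 s. The last camera check put its centre within 2 mm of home and about 0.002 rad off the long bar, with the hand clear; the judge returned no verdict.

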